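Set the air needle valve half a turn off its seat

ROBOT

A 6-joint arm with a two-finger parallel gripper is mounted at the origin on the work surface. World frame = base frame: x ahead of the robot, y to its left, z up, the work surface at z = 0. Lengths are in m, angles in rad, forces in N, time in s.
With the tool pointing down it reaches from about 0.35 to 0.8 m from the base axis. Payload 7.3 kg.
Tool frame: the origin (TCP) lies at the very end of the fingers, on their centre line; the grasp point (between the pads) lies 19 mm behind it (bot.pinch_z is the distance from the TCP to the grasp point, in m); z points along the fingers, y is the line along which they close (so a half turn about z gives the same grasp; the last joint's range is limited). The gripper opens to 85 mm and grips with 20 to 120 N. Pads are 22 mm wide; open, the fingers measure 114 mm over their backs; the gripper's body (76 mm by 85 mm) begins 54 mm behind the grasp point. The pads swing forward as they close: fully open they stand 13 mm farther back than shut.
Start: joints at [-1.485, 0.342, 1.524, -0, 1.275, -0.146], TCP at [0.121, -0.511, 0.231] pointing down, gripper open.
Joint ranges: [-2.53, 2.53], [-0.77, 2.02], [0.04, 2.7], [-1, 4.14], [0.28, 2.66], [-3.11, 3.11]. Speed limits (rad/s): [2.57, 2.57, 3.14, 3.14, 3.14, 3.14].

INTERFACE

Orientations are given as a unit quaternion [x, y, z, w].
In Python, from bench import monitor, imaging, close_job, bot gives the robot as it stands.
- The arm moves only by the tool apply_moves, never from a script. Its argument "targets" is one flat list of numbers, 5 for each row, row after row: the shift along the tool's x, y, z as a fraction of full scale, then the turn about the tool's z as a fraction of full scale, then the opening, from 0 (shut) to 1 (fully open). In form: [dx, dy, dz, turn, hand, dx, dy, dz, turn, hand, ...]. A call has 1 to 5 rows; each row shifts and turns the commanded pose from where the row before left it, along the tool's axes as they then stand; what a row does not reach is not made up. Full scale, the value 1, is 0.25 m for a shift and pi/4 rad for a turn. A row lasts 1/12 s, in which the tool goes at most 41.7 mm and 7.16 degrees, less where a joint would pass 70% of its speed; a pose out of reach is approached as far as the arm can. A call with a number of a shift or a turn outside -1 to 1 is refused whole. A call with a gripper value outside its range is refused whole. The fingers move at their own pace and stop on an object; "squeeze" is the grip in N (left out, the last holds). Time passes only in rows, so rows that do not move let the fingers close. It gives the time, the measured TCP pose, the force, the opening and the grip force at its end, in the units of the state.
- monitor.sense(): the state, without advancing time (a new reading comes with each control period).
- imaging.read_camera(name): name is "scene" or "side" or "wrist"; returns (picture, depth): 480x640x3 uint8, red, green, blue; 480x640 float32, m along the optical axis (not along the pixel's ray), 0 where there is no reading.
- imaging.get_calibration(name): a dict with "K" (3x3 intrinsics, pixels), "rvec" (rotation vector, rad) and "tvec" (3), from world to camera coordinates, as OpenCV has them; the wrist camera has in their place "tool_from_camera" (4x4, takes a point from camera to tool coordinates, whose origin is the TCP and whose axes are the flange's). Camera axes: x right, y down, z forward; pixel columns grow to the right and rows downward; lengths in m; the calibration is good to about 2 mm. A picture is of the moment at which its call begins: read the wrist's pose just before it. get_calibration takes no time and is no camera call.
- close_job(): hands the job in; it is judged then, once.
The state is a dict: "t": time; "joint_pos": joint angles; "qd": joint speeds; "effort": joint torques, N m; "eef_pos": TCP position; "orientation": TCP orientation; "force": force on the tool from outside, world axes, zero at the start; "moment": the same for the moment, N m; "finger_gap": finger opening in m; "grasp_force": force on a finger pad.
Only numpy, scipy, OpenCV 4.12 (cv2) and the standard library are available. Lean on these libraries where they do the work, as an engineer would, in place of code of your own. Each camera call takes 0.05 s, during which the arm holds its last target. There are 200 camera calls.

TASK

Get the bench's air supply going: turn the T-handle of the needle valve clockwise until you feel it seat, finger-tight and never forced, then swing the lever valve fully open, and then open the needle valve half a turn from its seat. Leave the bottle, beaker, tip box and tube rack where they stand.

Things in the scene. Friction and masses are not known exactly. Their poses are not given: they have to be found in the camera images.
- manifold: Compressed-air manifold screwed to the bench: steel plate 310 x 90 x 6 mm carrying a nickel pipe (21 mm diameter, axis 52 mm above the bench) along its y axis, with a lever ball valve at y = +85 mm and a brass needle valve at y = -85 mm. Origin: centre of the plate's underside, on the bench; x points away from the worker, z up. Between the valves nothing is higher than 72 mm.
- bonnet: Round brass bonnet (29 mm diameter, 21 mm high, then a thin steel stem) on the needle valve, fixed. Origin on the handle's vertical turning axis at the bonnet's foot, 70 mm above the bench (manifold x = 0, y = -85 mm), z up. It is screwed in at any heading, and nothing on it marks the handle angle at which the needle seats: that has to be felt.
- needle: The needle valve's T-handle and stem. Origin on the turning axis at the handle's underside, 102 mm above the bench. Clockwise from above closes, anticlockwise opens. Steady drag 0.08 N m; it stays where it is left. Found 0.6 to 2.0 rad open; from the seat it can open 4.3 rad.
- handle_centre (a point): Centre of the aluminium T-handle: a straight bar 72 mm long, 14 mm thick, 25 mm high, with flat sides (edges rounded 3 mm), underside 102 mm and top 127 mm above the bench, 11 mm clear of the bonnet. On the turning axis, 114.5 mm above the bench; x axis along the bar towards the end with the black line, z up; turns with the handle.
- handle_index (a point): On the black line on top of the T-handle, 26 mm out from the axis. How the soft seat feels: once the needle touches, the torque climbs by about 3 N m per rad; 0.25 to 0.6 N m (5 to 11 degrees past first touch) is finger-tight, 0.9 N m harms the seat. Let go, it springs back those few degrees to first touch, which is no harm; it is still shut. Half a turn counts from first touch or from tight.
- lever (a joint): Angle of the ball valve's lever: 0 shut (lever square to the pipe, pointing along the manifold's -x towards the worker), 1.571 fully open (lever along the pipe, pointing to the manifold's +y), with a firm stop at both ends. Opening is clockwise seen from above. Turns stiffly (0.25 N m) and stays where it is left.
- lever_pivot (a point): Point on the lever's vertical turning axis, 94 mm above the bench (manifold x = 0, y = +85 mm); axes as the manifold.
- lever_grip (a point): Middle of the lever's grey vinyl grip, 85 mm from its turning axis and 94 mm above the bench. The grip is 66 mm long (56 to 122 mm from the axis), 22 mm wide, 12 mm high; the bare steel from there to the hub is 20 mm wide. The lever runs from the axis along this point's -x axis; z up; turns with the lever.
- media_bottle: Glass bottle with a blue cap, 86 mm diameter, 178 mm high; origin at the centre of its underside. To be left alone.
- tip_box: Closed pipette-tip box, 126 x 88 mm, 64 mm high; origin at the centre of its underside. To be left alone.
- tube_rack: Blue lattice tube rack, 206 x 104 mm, 66 mm high (tubes to 86 mm); origin at the centre of its underside. To be left alone.
- beaker: Glass beaker, 72 mm diameter, 92 mm high; origin at the centre of its underside. To be left alone.

How it is judged:
On the way, in this order (a step that is already met when the one before it is completed fails the run):
1. the needle valve is turned clockwise onto its seat, finger-tight (x of handle_index in the frame of bonnet above 0.015 m and y of handle_index in the frame of bonnet below -0.00182 m), for 0.1 s.
2. the lever valve is swung fully open (within 5 degrees of its stop) while the needle valve is still shut (value of joint lever above 1.48 rad and x of handle_index in the frame of bonnet above 0.015 m and y of handle_index in the frame of bonnet below 0.0039 m), for 0.2 s.
At the end, for the whole second after the job is handed in: The needle valve's T-handle stands half a turn open from its seat (160 to 195 degrees anticlockwise from where the needle first touches), and the lever valve is fully open, within 5 degrees of its stop; the other things stand where they were (x of handle_index in the frame of bonnet below -0.015 m and y of handle_index in the frame of bonnet between -0.006656 and 0.00871 m and value of joint lever above 1.48 rad).
It fails at once if the needle was forced into its seat (more than 17 degrees past first touch, about 0.9 N m) (x of handle_index in the frame of bonnet above 0.015 m and y of handle_index in the frame of bonnet below -0.007696 m).
It fails at once if the media bottle was moved more than 30 mm or tipped (distance of media_bottle from where it was at the start of the episode above 0.03 m or angle between media_bottle's own z axis and vertical above 0.3 rad).
It fails at once if the tip box was moved more than 30 mm or tipped (distance of tip_box from where it was at the start of the episode above 0.03 m or angle between tip_box's own z axis and vertical above 0.3 rad).
It fails at once if the tube rack was moved more than 30 mm or tipped (distance of tube_rack from where it was at the start of the episode above 0.03 m or angle between tube_rack's own z axis and vertical above 0.3 rad).
It fails at once if the beaker was moved more than 30 mm or tipped (distance of beaker from where it was at the start of the episode above 0.03 m or angle between beaker's own z axis and vertical above 0.3 rad).
It also fails if it takes over 67 s, if anything falls off the work surface, if the arm or the gripper's body presses on something with over 40 N, if the wrist force passes 120 N, or if a joint passes its speed limit or range.

## Working session

There is one attempt and no reset: what is moved stays moved. The work goes in short steps, Python scripts to look and compute and a tool call to move; the robot and the scene stay as the last step left them, time stands still between calls to the robot, and variables do not carry over. Pictures are saved under pics/ and viewed, at most 10 in all, crops included, and the job is handed in when it is done.

Besides the shell and the picture viewer there is one more tool, called after "Emit:" by a JSON object that holds its "name" and its "arguments". apply_moves: Moves the arm, as the interface text tells. Its arguments: {"type":"object","properties":{"targets":{"type":"array"},"squeeze":{"type":"number"}},"required":["targets"]}

```bash
mkdir -p pics; ls; python3 - <<'E'
from bench import monitor, imaging, bot
import cv2,numpy as np
print(monitor.sense())
for n in ["scene","side","wrist"]:
    p,d=imaging.read_camera(n); cv2.imwrite(f"pics/{n}0.png",p[:,:,::-1]); np.save(f"pics/{n}0.npy",d)
    print(n,imaging.get_calibration(n))
E
```

```text
pics
{'t': 0.0, 'joint_pos': array([-1.48499106e+00,  3.42729747e-01,  1.52502974e+00,  2.78570867e-05,
        1.27541212e+00, -1.46001288e-01]), 'qd': array([ 0.00141619, -0.00122502,  0.00031649, -0.00072229,  0.00174115,
       -0.00206955]), 'effort': array([-2.59779932e-03, -4.33681548e+01, -2.46014017e+01, -2.10155908e-04,
        7.85513461e-03,  1.21202248e-05]), 'eef_pos': array([ 0.12060524, -0.51053865,  0.23061788]), 'orientation': array([ 9.93290891e-01,  1.15639881e-01,  3.70741566e-05, -7.88718351e-04]), 'force': array([ 0.74708587, -0.2898592 ,  0.12915134]), 'moment': array([-0.02286838,  0.0360225 ,  0.01596791]), 'grasp_force': 0.0, 'finger_gap': 0.0850653323552664}
scene {'K': array([[566.8047404 ,   0.        , 322.23044283],
       [  0.        , 566.8047404 , 238.26763146],
       [  0.        ,   0.        ,   1.        ]]), 'rvec': array([ 2.13711909,  1.16807339, -0.46538679]), 'tvec': array([-0.30006615, -0.27364702,  1.62472985])}
side {'K': array([[566.15264871,   0.        , 315.72519895],
       [  0.        , 566.15264871, 232.12116672],
       [  0.        ,   0.        ,   1.        ]]), 'rvec': array([ 0.31044077, -2.81977164,  1.16913901]), 'tvec': array([0.53312994, 0.12948166, 1.2727543 ])}
wrist {'K': array([[342.62987545,   0.        , 322.87166803],
       [  0.        , 342.62987545, 244.60204292],
       [  0.        ,   0.        ,   1.        ]]), 'tool_from_camera': array([[-3.37756372e-04, -9.56138868e-01, -2.92913557e-01,
         7.51377435e-02],
       [ 9.99999437e-01, -6.17474480e-04,  8.62490524e-04,
        -8.61472106e-04],
       [-1.00552736e-03, -2.92913101e-01,  9.56138538e-01,
        -1.43274137e-01],
       [ 0.00000000e+00,  0.00000000e+00,  0.00000000e+00,
         1.00000000e+00]])}
```

View pics/scene0.png

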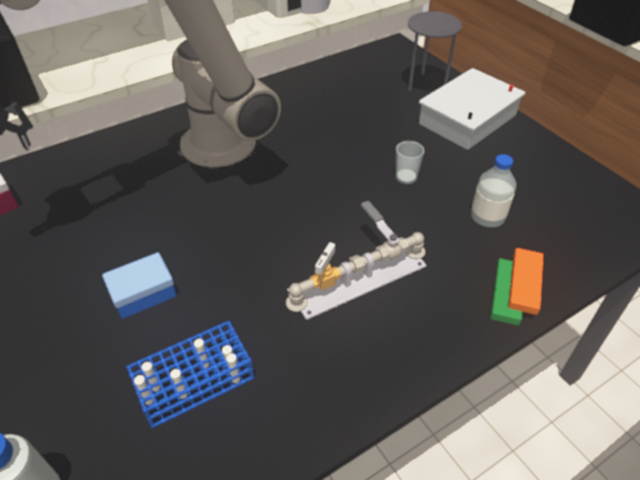

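View pics/side0.png

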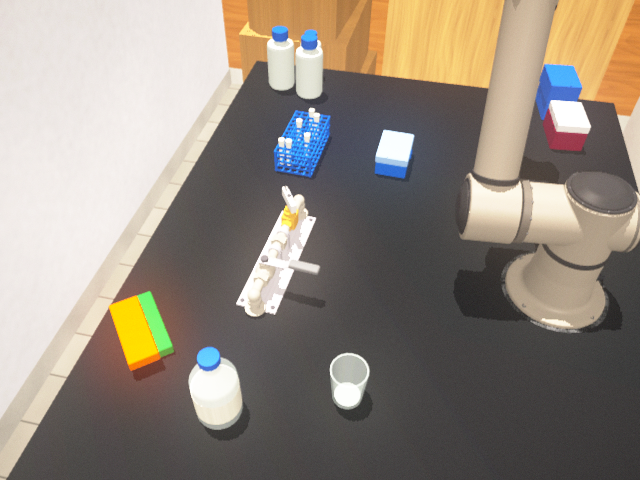

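The scene view shows the manifold, with the needle handle at about (325,258), the lever pivot near (393,240) and its grip near (372,213). The side view has the handle at about (289,197), the lever hub at (265,260) and the grip at (303,267). Next I'll measure these.

```bash
cat > h.py <<'E'
import numpy as np, cv2
from scipy.spatial.transform import Rotation as R
from bench import monitor, imaging, bot
def pose(n,s=None):
    "world_from_camera rotation, origin"
    c=imaging.get_calibration(n)
    if 'rvec' in c:
        r=cv2.Rodrigues(c['rvec'])[0]; return c['K'],r.T,-r.T@c['tvec']
    T=c['tool_from_camera']; q=R.from_quat(s['orientation']).as_matrix()
    return c['K'],q@T[:3,:3],q@T[:3,3]+s['eef_pos']
def cloud(d,cam):
    K,r,o=cam; v,u=np.mgrid[:480,:640]
    ray=np.stack([(u-K[0,2])/K[0,0],(v-K[1,2])/K[1,1],np.ones_like(u,float)],-1)
    return (ray*d[...,None])@r.T+o
def onplane(uv,z,cam):
    K,r,o=cam; uv=np.atleast_2d(uv).astype(float)
    w=np.c_[(uv[:,0]-K[0,2])/K[0,0],(uv[:,1]-K[1,2])/K[1,1],np.ones(len(uv))]@r.T
    return o+w*((z-o[2])/w[:,2])[:,None]
E
python3 - <<'E'
from h import *
for n,box in [("scene",(280,190,440,320)),("side",(230,170,330,320))]:
    d=np.load(f"pics/{n}0.npy"); cam=pose(n); P=cloud(d,cam)
    m=np.zeros(d.shape,bool); m[box[1]:box[3],box[0]:box[2]]=1; m&=d>0
    def show(nm,lo,hi):
        k=m&(P[...,2]>lo)&(P[...,2]<hi); q=P[k]; 
        if len(q)<5: print(n,nm,len(q));return
        c=q.mean(0); w,v=np.linalg.eigh(np.cov(q[:,:2].T)); vv,uu=np.nonzero(k)
        a=(q[:,:2]-c[:2])@v[:,1]
        print(n,nm,len(q),c.round(4),"dir",v[:,1].round(3),np.degrees(np.arctan2(v[1,1],v[0,1])).round(1),"ext",a.min().round(3),a.max().round(3),"px",uu.mean().round(1),vv.mean().round(1))
    show("handle",.119,.14); show("lever",.085,.104); show("any>4mm",.003,.015)
    p=cv2.imread(f"pics/{n}0.png")[box[1]:box[3],box[0]:box[2]]
    cv2.imwrite(f"pics/{n}0c.png",cv2.resize(p,None,fx=4,fy=4,interpolation=cv2.INTER_CUBIC)[:600])
    # base pixels for obstacles
uvs={"bottle cap":(504,160,.178,"scene"),"beaker":(408,178,0,"scene"),"tipbox":(139,280,.064,"scene"),"rack":(190,370,.066,"scene"),
 "plate corner near":(306,314,.006,"scene"),"plate far":(425,265,.006,"scene"),"handle_s":(289,193,.127,"side"),"leverhub":(265,260,.1,"side"),"grip":(303,267,.1,"side")}
for k,(u,v,z,n) in uvs.items(): print(k,onplane((u,v),z,pose(n)).round(3))
E
```

```text
scene handle 214 [ 0.6254 -0.0378  0.1263] dir [-0.535  0.845] 122.4 ext -0.033 0.039 px 325.1 256.2
scene lever 487 [0.5836 0.1236 0.0942] dir [-0.563  0.827] 124.2 ext -0.164 0.062 px 375.5 225.0
scene any>4mm 4461 [0.6032 0.0699 0.006 ] dir [-0.405  0.914] 113.9 ext -0.21 0.338 px 358.7 267.9
side handle 146 [ 0.618  -0.0323  0.1262] dir [-0.545  0.838] 123.0 ext -0.039 0.033 px 288.4 197.4
side lever 566 [0.5732 0.1316 0.0943] dir [-0.768  0.64 ] 140.2 ext -0.153 0.06 px 290.3 262.2
side any>4mm 2936 [0.6263 0.0309 0.0061] dir [-0.097  0.995] 95.6 ext -0.324 0.202 px 279.0 255.2
bottle cap [[0.638 0.438 0.178]]
beaker [[ 0.416  0.363 -0.   ]]
tipbox [[ 0.424 -0.374  0.064]]
rack [[ 0.682 -0.371  0.066]]
plate corner near [[ 0.652 -0.103  0.006]]
plate far [[0.682 0.199 0.006]]
handle_s [[ 0.62  -0.046  0.127]]
leverhub [[0.625 0.143 0.1  ]]
grip [[0.542 0.144 0.1  ]]
```

View pics/scene0c.png

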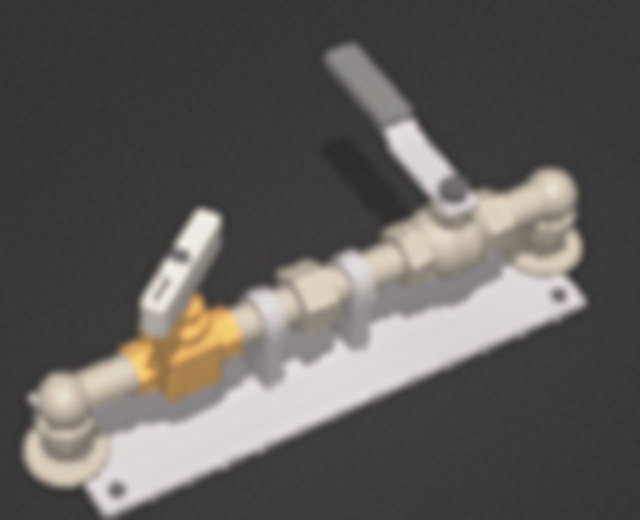

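The handle centre is near (0.622, -0.034), with its bar at a heading of about 122° and the black line on the end at heading -58°. The plate's yaw is about -6°. I'll go over the handle with the tool x axis along the bar, on the side that keeps joint 6 in range, and take a closer look on the way.

```bash
cat >> h.py <<'E'
def yaw(s): m=R.from_quat(s['orientation']).as_matrix(); return np.degrees(np.arctan2(m[1,0],m[0,0]))
def plan(p,psi,n,hand,start=None):
    s=monitor.sense() if start is None else None
    x,a=(s['eef_pos'],yaw(s)) if start is None else start
    dp=(np.array(p)-x)/n; da=(psi-a+180)%360-180; da/=n; out=[]
    for i in range(n):
        c,sn=np.cos(np.radians(a)),np.sin(np.radians(a))
        tx=np.array([c,sn,0]); ty=np.array([sn,-c,0])
        out.append([round(v,3) for v in (dp@tx/.25,dp@ty/.25,-dp[2]/.25,-da/45,hand)]); a+=da
    print("plan",n); 
    for i in range(0,n,5): print([v for r in out[i:i+5] for v in r])
E
python3 - <<'E'
from h import *
plan([.622,-.034,.23],122.4,20,1)
E
```

```text
plan 20
[np.float64(0.119), np.float64(-0.07), np.float64(0.0), np.float64(-0.121), 1, np.float64(0.126), np.float64(-0.058), np.float64(0.0), np.float64(-0.121), 1, np.float64(0.131), np.float64(-0.046), np.float64(0.0), np.float64(-0.121), 1, np.float64(0.134), np.float64(-0.033), np.float64(0.0), np.float64(-0.121), 1, np.float64(0.137), np.float64(-0.02), np.float64(0.0), np.float64(-0.121), 1]
[np.float64(0.138), np.float64(-0.007), np.float64(0.0), np.float64(-0.121), 1, np.float64(0.138), np.float64(0.006), np.float64(0.0), np.float64(-0.121), 1, np.float64(0.137), np.float64(0.019), np.float64(0.0), np.float64(-0.121), 1, np.float64(0.135), np.float64(0.032), np.float64(0.0), np.float64(-0.121), 1, np.float64(0.131), np.float64(0.045), np.float64(0.0), np.float64(-0.121), 1]
[np.float64(0.126), np.float64(0.057), np.float64(0.0), np.float64(-0.121), 1, np.float64(0.12), np.float64(0.069), np.float64(0.0), np.float64(-0.121), 1, np.float64(0.113), np.float64(0.08), np.float64(0.0), np.float64(-0.121), 1, np.float64(0.105), np.float64(0.09), np.float64(0.0), np.float64(-0.121), 1, np.float64(0.096), np.float64(0.1), np.float64(0.0), np.float64(-0.121), 1]
[np.float64(0.086), np.float64(0.108), np.float64(0.0), np.float64(-0.121), 1, np.float64(0.075), np.float64(0.116), np.float64(0.0), np.float64(-0.121), 1, np.float64(0.064), np.float64(0.123), np.float64(0.0), np.float64(-0.121), 1, np.float64(0.052), np.float64(0.128), np.float64(0.0), np.float64(-0.121), 1, np.float64(0.04), np.float64(0.133), np.float64(0.0), np.float64(-0.121), 1]
```

Emit:
{"name": "apply_moves", "arguments": {"targets": [0.12, -0.07, 0, -0.12, 1, 0.126, -0.058, 0, -0.12, 1, 0.13, -0.046, 0, -0.12, 1, 0.134, -0.033, 0, -0.12, 1, 0.137, -0.02, 0, -0.12, 1]}}

```text
t: 0.57
eef_pos: [0.2471, -0.3907, 0.2311]
orientation: [0.938, 0.346, 0.0, -0.0]
force: [0.7, -1.1, -0.2]
finger_gap: 0.0854
grasp_force: 0.0
```

Emit:
{"name": "apply_moves", "arguments": {"targets": [0.138, -0.007, 0, -0.12, 1, 0.138, 0.006, 0, -0.12, 1, 0.137, 0.019, 0, -0.12, 1, 0.135, 0.032, 0, -0.12, 1, 0.13, 0.045, 0, -0.12, 1]}}

```text
t: 0.98
eef_pos: [0.3733, -0.2726, 0.2312]
orientation: [0.831, 0.556, -0.0, -0.0]
force: [-0.8, -0.2, 0.0]
finger_gap: 0.0851
grasp_force: 0.0
```

Emit:
{"name": "apply_moves", "arguments": {"targets": [0.126, 0.057, 0, -0.12, 1, 0.12, 0.07, 0, -0.12, 1, 0.113, 0.08, 0, -0.12, 1, 0.105, 0.09, 0, -0.12, 1, 0.096, 0.1, 0, -0.12, 1]}}

```text
t: 1.4
eef_pos: [0.5005, -0.155, 0.2311]
orientation: [0.678, 0.735, -0.0, -0.0]
force: [1.3, -1.1, 0.6]
finger_gap: 0.0848
grasp_force: 0.0
```

Emit:
{"name": "apply_moves", "arguments": {"targets": [0.086, 0.108, 0, -0.12, 1, 0.075, 0.116, 0, -0.12, 1, 0.064, 0.123, 0, -0.12, 1, 0.052, 0.128, 0, -0.12, 1, 0.04, 0.133, 0, -0.12, 1]}}

```text
t: 1.82
eef_pos: [0.6277, -0.0379, 0.2309]
orientation: [0.488, 0.873, -0.0, -0.0]
force: [0.2, -0.5, -0.4]
finger_gap: 0.0851
grasp_force: 0.0
```

```bash
python3 - <<'E'
from h import *
s=monitor.sense(); print(s['t'],s['eef_pos'],yaw(s),s['joint_pos'])
p,d=imaging.read_camera("wrist"); cv2.imwrite("pics/w1.png",p[:,:,::-1]); np.save("pics/w1.npy",d); np.save("pics/w1s.npy",np.r_[s['eef_pos'],s['orientation']])
cam=pose("wrist",s); P=cloud(d,cam)
def show(nm,k):
    k=k.astype(np.uint8); n,l,st,_=cv2.connectedComponentsWithStats(k); i=1+st[1:,4].argmax(); k=l==i
    q=P[k]; (c,sz,ang)=cv2.minAreaRect((q[:,:2]*1e4).astype(np.float32)); vv,uu=np.nonzero(k)
    b=cv2.boxPoints((c,sz,ang))/1e4; e=[b[1]-b[0],b[2]-b[1]]; e=max(e,key=np.linalg.norm)
    print(nm,len(q),"c",np.array(c)/1e4,"size",np.array(sz)/10,"z",np.median(q[:,2]).round(4),"heading",np.degrees(np.arctan2(e[1],e[0])).round(1),"px",uu.mean().round(1),vv.mean().round(1))
show("handle",(d>0)&(P[...,2]>.122)&(P[...,2]<.132))
show("lever",(d>0)&(P[...,2]>.086)&(P[...,2]<.104)&(P[...,1]>.06))
show("plate",(d>0)&(P[...,2]>.002)&(P[...,2]<.012))
E
```

```text
1.8167 [ 0.62773666 -0.03793229  0.23087694] 121.5572742269836 [-1.82054811e-01  5.37546230e-01  1.21222112e+00 -1.72380039e-04
  1.39252165e+00 -7.32802629e-01]
handle 1690 c [ 0.6199708 -0.0352384] size [14.00532074 71.04890137] z 0.1275 heading -57.3 px 315.3 233.0
lever 2521 c [0.61024521 0.1353601 ] size [20.78376007 67.94718628] z 0.0888 heading -4.2 px 429.7 27.1
plate 8383 c [0.5966915  0.01630956] size [275.74990234  40.3651001 ] z 0.0066 heading 85.9 px 335.4 133.7
```

View pics/w1.png

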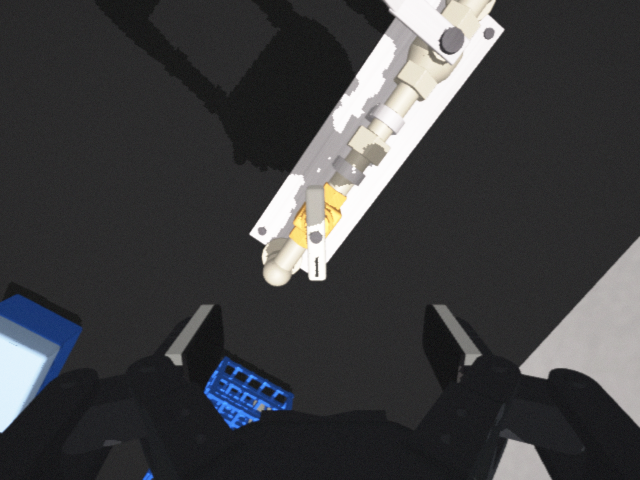

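The wrist view shows the handle at px (316,233), with its black line at (317,265), and the lever hub at (452,40). The measured top is 14 x 71 mm at z 0.127, which matches the description. Going down and gripping gently.

Emit:
{"name": "apply_moves", "arguments": {"targets": [0.007, -0.005, 0.132, -0.006, 1, 0.007, -0.005, 0.132, -0.006, 1, 0.006, -0.005, 0.132, -0.006, 1, 0.006, -0.005, 0.132, -0.006, 0.8, 0, 0, 0, 0, 0.5], "squeeze": 40}}

```text
t: 2.28
eef_pos: [0.6145, -0.0356, 0.0922]
orientation: [0.482, 0.876, -0.002, -0.006]
force: [-2.2, 0.1, -2.1]
finger_gap: 0.0641
grasp_force: 0.0
```

Emit:
{"name": "apply_moves", "arguments": {"targets": [0, 0, 0, 0, 0, 0, 0, 0, 0, 0, 0, 0, 0, 0, 0, 0, 0, 0, 0, 0, 0, 0, 0, 0, 0]}}

```text
t: 2.7
eef_pos: [0.6207, -0.0368, 0.1018]
orientation: [0.482, 0.876, 0.001, 0.002]
force: [-0.3, 1.0, 7.0]
finger_gap: 0.0131
grasp_force: 44.0
```

```bash
python3 - <<'E'
from h import *
s=monitor.sense(); print(s['t'],s['eef_pos'],yaw(s),s['joint_pos'][5],s['force'],s['moment'],s['finger_gap'],s['grasp_force'])
c=pose("wrist",{'eef_pos':np.load('pics/w1s.npy')[:3],'orientation':np.load('pics/w1s.npy')[3:]}); print("hub",onplane((452,40),.1,c))
E
```

```text
2.7 [ 0.62067195 -0.0368232   0.10183827] 122.35317276289581 -0.7470310146374071 [-0.34871686  1.01359811  6.97400397] [0.04626772 0.06288204 0.02887677] 0.013140933300803466 44.00588035583496
hub [[0.63141372 0.13157352 0.1       ]]
```

Emit:
{"name": "apply_moves", "arguments": {"targets": [0, 0, 0, 0.11, 0, 0, 0, 0, 0.11, 0, 0, 0, 0, 0.11, 0, 0, 0, 0, 0.11, 0, 0, 0, 0, 0.11, 0]}}

```text
t: 3.12
eef_pos: [0.6204, -0.0369, 0.1018]
orientation: [0.66, 0.751, 0.001, 0.002]
force: [-1.8, -0.4, 6.8]
finger_gap: 0.0131
grasp_force: 44.2
```

```bash
cat > st.py <<'E'
from h import *
s=monitor.sense(); m=s['moment']
print(round(s['t'],2),s['eef_pos'].round(4),"yaw",yaw(s).round(2),"q6",s['joint_pos'][5].round(3),"F",s['force'].round(1),"M",m.round(3),"eff6",s['effort'][5].round(3),"gap",round(s['finger_gap'],4),round(s['grasp_force'],1))
E
python3 st.py
```

```text
3.12 [ 0.6204 -0.0369  0.1018] yaw 97.38 q6 -0.311 F [-1.8 -0.4  6.8] M [-0.1    0.201  0.106] eff6 -1.274 gap 0.0131 44.2
```

Emit:
{"name": "apply_moves", "arguments": {"targets": [0, 0, 0, 0.055, 0, 0, 0, 0, 0.055, 0, 0, 0, 0, 0.055, 0, 0, 0, 0, 0.055, 0, 0, 0, 0, 0, 0]}}

```text
t: 3.53
eef_pos: [0.6203, -0.0369, 0.1018]
orientation: [0.722, 0.692, 0.001, 0.002]
force: [-1.1, -0.5, 7.7]
finger_gap: 0.0133
grasp_force: 44.2
```

```bash
python3 st.py
```

```text
3.53 [ 0.6203 -0.0369  0.1018] yaw 87.59 q6 -0.14 F [-1.1 -0.5  7.7] M [-0.11   0.255  0.079] eff6 0.626 gap 0.0133 44.2
```

Emit:
{"name": "apply_moves", "arguments": {"targets": [0, 0, 0, 0.055, 0, 0, 0, 0, 0.055, 0, 0, 0, 0, 0.055, 0, 0, 0, 0, 0.055, 0, 0, 0, 0, 0, 0]}}

```text
t: 3.95
eef_pos: [0.6202, -0.0369, 0.1018]
orientation: [0.779, 0.627, 0.001, 0.002]
force: [-0.8, -0.9, 7.9]
finger_gap: 0.0132
grasp_force: 44.3
```

```bash
python3 st.py
```

```text
3.95 [ 0.6202 -0.0369  0.1018] yaw 77.7 q6 0.033 F [-0.8 -0.9  7.9] M [-0.095  0.33   0.101] eff6 0.687 gap 0.0132 44.3
```

Emit:
{"name": "apply_moves", "arguments": {"targets": [0, 0, 0, 0.055, 0, 0, 0, 0, 0.055, 0, 0, 0, 0, 0.055, 0, 0, 0, 0, 0.055, 0, 0, 0, 0, 0, 0]}}

```text
t: 4.37
eef_pos: [0.6201, -0.0369, 0.1019]
orientation: [0.83, 0.558, 0.001, 0.002]
force: [-0.8, -0.6, 6.8]
finger_gap: 0.0136
grasp_force: 45.3
```

```bash
python3 st.py
```

```text
4.37 [ 0.6201 -0.0369  0.1019] yaw 67.86 q6 0.205 F [-0.8 -0.6  6.8] M [-0.105  0.408  0.615] eff6 1.173 gap 0.0136 45.3
```

The moment rose from 0.10 to 0.62 N m, about 0.5 N m of seat torque. That puts the handle about 10° past touch, so first touch was near yaw 77.6°. I'll hold, release, rise and check the handle.

Emit:
{"name": "apply_moves", "arguments": {"targets": [0, 0, 0, 0, 0, 0, 0, 0, 0, 0, 0, 0, 0, 0, 0.5, 0, 0, 0, 0, 0.6, 0, 0, 0, 0, 0.6]}}

```text
t: 4.78
eef_pos: [0.6192, -0.0365, 0.0996]
orientation: [0.83, 0.558, 0.0, 0.0]
force: [-0.7, 0.7, -0.3]
finger_gap: 0.0489
grasp_force: 0.0
```

Emit:
{"name": "apply_moves", "arguments": {"targets": [0, 0, -0.1, 0, 0.6, 0, 0, -0.15, 0, 0.6, 0, 0, -0.15, 0, 0.6, 0, 0, 0, 0, 0.3, 0, 0, 0, 0, 0]}}

```text
t: 5.2
eef_pos: [0.6204, -0.0367, 0.202]
orientation: [0.829, 0.559, 0.002, 0.002]
force: [0.5, 0.3, -0.5]
finger_gap: 0.0276
grasp_force: 0.0
```

```bash
cat > look.py <<'E'
from h import *
import sys
s=monitor.sense(); p,d=imaging.read_camera("wrist"); cv2.imwrite(f"pics/{sys.argv[1]}.png",p[:,:,::-1])
P=cloud(d,pose("wrist",s))
def show(nm,k):
    n,l,st,_=cv2.connectedComponentsWithStats(k.astype(np.uint8)); i=1+st[1:,4].argmax(); k=l==i
    q=P[k]; c,sz,ang=cv2.minAreaRect((q[:,:2]*1e4).astype(np.float32)); vv,uu=np.nonzero(k)
    b=cv2.boxPoints((c,sz,ang))/1e4; e=max([b[1]-b[0],b[2]-b[1]],key=np.linalg.norm)
    print(nm,len(q),"c",np.array(c).round()/1e4,"size",np.round(sz)/10,"z",np.median(q[:,2]).round(4),"heading",np.degrees(np.arctan2(e[1],e[0])).round(1),"px",uu.mean().round(),vv.mean().round())
g=d>0
show("handle",g&(P[...,2]>.120)&(P[...,2]<.134)&(np.hypot(P[...,0]-.62,P[...,1]+.036)<.045))
show("lever",g&(P[...,2]>.085)&(P[...,2]<.106)&(np.hypot(P[...,0]-.632,P[...,1]-.133)<.13)&(P[...,1]>.08))
E
python3 st.py; python3 look.py w2; python3 - <<'E'
from h import *
pv=np.array([.632,.133])
def C(th,off,r=.085):
    h=np.radians(175.9-th); return pv+r*np.array([np.cos(h),np.sin(h)])+off*np.array([-np.sin(h),np.cos(h)])
p0=C(0,.042); s=monitor.sense()
plan([*p0,.18],85.9,5,0); plan([*p0,.085],85.9,3,0,(np.r_[p0,.18],85.9))
off=.024; a=(np.r_[p0,.085],85.9)
plan([*C(0,off),.085],85.9,2,0,a); a=(np.r_[C(0,off),.085],85.9)
for th in range(6,97,6):
    print(th,end=' '); g=np.r_[C(th,off),.085]; plan(g,85.9-th,1,0,a); a=(g,85.9-th)
E
```

```text
5.2 [ 0.6204 -0.0367  0.202 ] yaw 67.91 q6 0.203 F [ 0.5  0.3 -0.5] M [-0.001 -0.055 -0.033] eff6 -0.0 gap 0.0276 0.0
handle 2107 c [ 0.6203 -0.035 ] size [71.7 14.1] z 0.1275 heading 80.1 px 321.0 251.0
lever 7204 c [0.5777 0.1378] size [ 22.3 133.3] z 0.0984 heading -3.8 px 146.0 31.0
plan 5
[np.float64(0.077), np.float64(-0.096), np.float64(0.016), np.float64(-0.08), 0, np.float64(0.082), np.float64(-0.091), np.float64(0.016), np.float64(-0.08), 0, np.float64(0.088), np.float64(-0.086), np.float64(0.016), np.float64(-0.08), 0, np.float64(0.093), np.float64(-0.08), np.float64(0.016), np.float64(-0.08), 0, np.float64(0.098), np.float64(-0.074), np.float64(0.016), np.float64(-0.08), 0]
plan 3
[np.float64(0.0), np.float64(0.0), np.float64(0.127), -0.0, 0, np.float64(0.0), np.float64(0.0), np.float64(0.127), -0.0, 0, np.float64(0.0), np.float64(0.0), np.float64(0.127), -0.0, 0]
plan 2
[np.float64(0.036), np.float64(0.0), np.float64(-0.0), -0.0, 0, np.float64(0.036), np.float64(0.0), np.float64(-0.0), -0.0, 0]
6 plan 1
[np.float64(0.036), np.float64(-0.008), np.float64(-0.0), 0.133, 0]

[... 469 characters left out ...]
8 plan 1
[np.float64(0.036), np.float64(-0.008), np.float64(-0.0), 0.133, 0]
54 plan 1
[np.float64(0.036), np.float64(-0.008), np.float64(-0.0), 0.133, 0]
60 plan 1
[np.float64(0.036), np.float64(-0.008), np.float64(-0.0), 0.133, 0]
66 plan 1
[np.float64(0.036), np.float64(-0.008), np.float64(-0.0), 0.133, 0]
72 plan 1
[np.float64(0.036), np.float64(-0.008), np.float64(-0.0), 0.133, 0]
78 plan 1
[np.float64(0.036), np.float64(-0.008), np.float64(-0.0), 0.133, 0]
84 plan 1
[np.float64(0.036), np.float64(-0.008), np.float64(-0.0), 0.133, 0]
90 plan 1
[np.float64(0.036), np.float64(-0.008), np.float64(-0.0), 0.133, 0]
96 plan 1
[np.float64(0.036), np.float64(-0.008), np.float64(-0.0), 0.133, 0]
```

The handle sprang back to heading 80.1°, which is first touch. The lever runs at 176° with its centreline at y≈0.139 at the grip, as predicted. Moving closed fingers to the lever's -y side.

Emit:
{"name": "apply_moves", "arguments": {"targets": [0.077, -0.096, 0.016, -0.08, 0, 0.082, -0.091, 0.016, -0.08, 0, 0.088, -0.086, 0.016, -0.08, 0, 0.093, -0.08, 0.016, -0.08, 0, 0.098, -0.074, 0.016, -0.08, 0]}}

```text
t: 5.67
eef_pos: [0.5419, 0.0982, 0.1771]
orientation: [0.731, 0.682, -0.001, -0.001]
force: [-0.0, -0.1, 0.2]
finger_gap: -0.0001
grasp_force: 0.0
```

Emit:
{"name": "apply_moves", "arguments": {"targets": [0, 0, 0.127, 0, 0, 0, 0, 0.127, 0, 0, 0, 0, 0.127, 0, 0, 0.036, 0, 0, 0, 0, 0.036, 0, 0, 0, 0]}}

```text
t: 6.08
eef_pos: [0.5434, 0.1155, 0.082]
orientation: [0.732, 0.681, -0.002, -0.002]
force: [-0.5, -1.4, 0.6]
finger_gap: -0.0001
grasp_force: 0.0
```

```bash
python3 st.py
```

```text
6.08 [0.5434 0.1155 0.082 ] yaw 85.85 q6 0.144 F [-0.5 -1.4  0.6] M [-0.011 -0.03   0.033] eff6 -0.319 gap -0.0001 0.0
```

Emit:
{"name": "apply_moves", "arguments": {"targets": [0.036, -0.008, 0, 0.133, 0, 0.036, -0.008, 0, 0.133, 0, 0.036, -0.008, 0, 0.133, 0, 0.036, -0.008, 0, 0.133, 0, 0.036, -0.008, 0, 0.133, 0]}}

```text
t: 6.5
eef_pos: [0.5481, 0.1614, 0.0855]
orientation: [0.884, 0.467, -0.0, 0.001]
force: [-0.8, -3.6, -2.4]
finger_gap: 0.0004
grasp_force: 1.6
```

```bash
python3 st.py
```

```text
6.5 [0.5481 0.1614 0.0855] yaw 55.71 q6 0.752 F [-0.8 -3.6 -2.4] M [-0.589  0.099  0.011] eff6 -1.886 gap 0.0004 1.6
```

The push force is about 3.6 N, which matches the stated drag. Continuing.

Emit:
{"name": "apply_moves", "arguments": {"targets": [0.036, -0.008, 0, 0.133, 0, 0.036, -0.008, 0, 0.133, 0, 0.036, -0.008, 0, 0.133, 0, 0.036, -0.008, 0, 0.133, 0, 0.036, -0.008, 0, 0.133, 0]}}

```text
t: 6.92
eef_pos: [0.573, 0.1996, 0.0856]
orientation: [0.975, 0.223, -0.0, 0.0]
force: [-2.2, -2.9, -0.8]
finger_gap: -0.0003
grasp_force: 1.6
```

Emit:
{"name": "apply_moves", "arguments": {"targets": [0.036, -0.008, 0, 0.133, 0, 0.036, -0.008, 0, 0.133, 0, 0.036, -0.008, 0, 0.133, 0, 0.036, -0.008, 0, 0.133, 0, 0, 0, 0, 0, 0]}}

```text
t: 7.33
eef_pos: [0.6063, 0.2182, 0.0856]
orientation: [1.0, 0.017, 0.001, -0.0]
force: [0.0, -0.1, 0.5]
finger_gap: 0.0001
grasp_force: 0.0
```

```bash
python3 st.py; python3 look.py w3
```

```text
7.33 [0.6063 0.2182 0.0856] yaw 1.94 q6 1.763 F [ 0.  -0.1  0.5] M [ 0.009  0.03  -0.022] eff6 1.501 gap 0.0001 0.0Traceback (most recent call last):
  File "look.py", line 11, in <module>
    show("handle",g&(P[...,2]>.120)&(P[...,2]<.134)&(np.hypot(P[...,0]-.62,P[...,1]+.036)<.045))
    ~~~~^^^^^^^^^^^^^^^^^^^^^^^^^^^^^^^^^^^^^^^^^^^^^^^^^^^^^^^^^^^^^^^^^^^^^^^^^^^^^^^^^^^^^^^^
  File "look.py", line 6, in show
    n,l,st,_=cv2.connectedComponentsWithStats(k.astype(np.uint8)); i=1+st[1:,4].argmax(); k=l==i
                                                                       ~~~~~~~~~~~~~~~^^
ValueError: attempt to get argmax of an empty sequence
```

Emit:
{"name": "apply_moves", "arguments": {"targets": [0.03, -0.004, 0, 0.09, 0, 0.03, -0.004, 0, 0, 0, 0.015, 0, 0, 0, 0, 0, 0, 0, 0, 0]}}

```text
t: 7.72
eef_pos: [0.6164, 0.2196, 0.0848]
orientation: [1.0, -0.015, -0.008, 0.001]
force: [-25.6, -0.8, 14.9]
finger_gap: 0.0002
grasp_force: 13.3
```

```bash
python3 st.py; sed -i 's/^show("handle"/if len(sys.argv)<3: show("handle"/' look.py; python3 look.py w4 x
```

```text
7.72 [0.6164 0.2196 0.0848] yaw -1.67 q6 1.823 F [-25.6  -0.8  14.9] M [-0.175  4.173 -0.114] eff6 -0.103 gap 0.0002 13.3
lever 15792 c [0.6342 0.1893] size [133.9  27.4] z 0.0984 heading 86.0 px 381.0 274.0
```

The force is 25 N against the stop and the lever heading is 86°, along the pipe, so it is fully open. I'll hold briefly, back off and rise.

Emit:
{"name": "apply_moves", "arguments": {"targets": [0, 0, 0, 0, 0, 0, 0, 0, 0, 0, 0, 0, 0, 0, 0, -0.06, 0, 0, 0, 0, -0.08, 0, 0, 0, 0]}}

```text
t: 8.18
eef_pos: [0.589, 0.2203, 0.0854]
orientation: [1.0, -0.015, 0.001, -0.0]
force: [-0.4, 0.4, -0.3]
finger_gap: 0.0001
grasp_force: 0.0
```

Emit:
{"name": "apply_moves", "arguments": {"targets": [0, 0, -0.15, 0, 0.6, 0, 0, -0.15, 0, 0.6, 0, 0, -0.15, 0, 0.6, 0, 0, -0.1, 0, 0.6, 0, 0, 0, 0, 0.6]}}

```text
t: 8.6
eef_pos: [0.5911, 0.221, 0.2301]
orientation: [1.0, -0.015, 0.007, -0.002]
force: [-0.4, -0.4, 0.8]
finger_gap: 0.0508
grasp_force: 0.0
```

```bash
python3 st.py; python3 - <<'E'
from h import *
plan([.6203,-.036,.20],80.1,14,.6)
E
```

```text
8.6 [0.5911 0.221  0.2301] yaw -1.71 q6 1.837 F [-0.4 -0.4  0.8] M [-0.023 -0.012 -0.014] eff6 0.027 gap 0.0508 0.0
plan 14
[np.float64(0.011), np.float64(0.073), np.float64(0.009), np.float64(-0.13), 0.6, np.float64(0.003), np.float64(0.074), np.float64(0.009), np.float64(-0.13), 0.6, np.float64(-0.005), np.float64(0.074), np.float64(0.009), np.float64(-0.13), 0.6, np.float64(-0.012), np.float64(0.073), np.float64(0.009), np.float64(-0.13), 0.6, np.float64(-0.019), np.float64(0.071), np.float64(0.009), np.float64(-0.13), 0.6]
[np.float64(-0.027), np.float64(0.069), np.float64(0.009), np.float64(-0.13), 0.6, np.float64(-0.033), np.float64(0.066), np.float64(0.009), np.float64(-0.13), 0.6, np.float64(-0.04), np.float64(0.062), np.float64(0.009), np.float64(-0.13), 0.6, np.float64(-0.046), np.float64(0.058), np.float64(0.009), np.float64(-0.13), 0.6, np.float64(-0.052), np.float64(0.053), np.float64(0.009), np.float64(-0.13), 0.6]
[np.float64(-0.057), np.float64(0.047), np.float64(0.009), np.float64(-0.13), 0.6, np.float64(-0.061), np.float64(0.041), np.float64(0.009), np.float64(-0.13), 0.6, np.float64(-0.065), np.float64(0.035), np.float64(0.009), np.float64(-0.13), 0.6, np.float64(-0.068), np.float64(0.028), np.float64(0.009), np.float64(-0.13), 0.6]
```

Emit:
{"name": "apply_moves", "arguments": {"targets": [0.011, 0.073, 0.009, -0.13, 0.6, 0.003, 0.074, 0.009, -0.13, 0.6, -0.005, 0.074, 0.009, -0.13, 0.6, -0.012, 0.073, 0.009, -0.13, 0.6, -0.019, 0.071, 0.009, -0.13, 0.6]}}

```text
t: 9.02
eef_pos: [0.5986, 0.1276, 0.211]
orientation: [0.971, 0.24, 0.001, 0.0]
force: [0.6, -0.6, -0.4]
finger_gap: 0.0513
grasp_force: 0.0
```

Emit:
{"name": "apply_moves", "arguments": {"targets": [-0.027, 0.069, 0.009, -0.13, 0.6, -0.033, 0.066, 0.009, -0.13, 0.6, -0.04, 0.062, 0.009, -0.13, 0.6, -0.046, 0.058, 0.009, -0.13, 0.6, -0.052, 0.053, 0.009, -0.13, 0.6]}}

```text
t: 9.43
eef_pos: [0.6089, 0.0357, 0.1997]
orientation: [0.879, 0.478, 0.001, 0.0]
force: [0.7, -0.0, -0.4]
finger_gap: 0.0508
grasp_force: 0.0
```

Emit:
{"name": "apply_moves", "arguments": {"targets": [-0.057, 0.047, 0.009, -0.13, 0.6, -0.061, 0.041, 0.009, -0.13, 0.6, -0.065, 0.035, 0.009, -0.13, 0.6, -0.068, 0.028, 0.009, -0.13, 0.6, 0, 0, 0, 0, 0.6]}}

```text
t: 9.85
eef_pos: [0.6171, -0.0399, 0.1901]
orientation: [0.765, 0.645, -0.0, 0.001]
force: [-0.2, 0.1, -0.2]
finger_gap: 0.0514
grasp_force: 0.0
```

```bash
python3 st.py; python3 look.py w5; python3 - <<'E'
from h import *
plan([.6203,-.036,.1],80.1,4,.6)
E
```

```text
9.85 [ 0.6171 -0.0399  0.1901] yaw 80.26 q6 -0.018 F [-0.2  0.1 -0.2] M [ 0.008 -0.004  0.04 ] eff6 -1.687 gap 0.0514 0.0
handle 2302 c [ 0.6206 -0.035 ] size [71.8 13.7] z 0.1275 heading 79.9 px 326.0 251.0
plan 4
[np.float64(0.003), np.float64(0.003), np.float64(0.09), np.float64(-0.001), 0.6, np.float64(0.003), np.float64(0.003), np.float64(0.09), np.float64(-0.001), 0.6, np.float64(0.003), np.float64(0.003), np.float64(0.09), np.float64(-0.001), 0.6, np.float64(0.003), np.float64(0.003), np.float64(0.09), np.float64(-0.001), 0.6]Traceback (most recent call last):
  File "look.py", line 12, in <module>
    show("lever",g&(P[...,2]>.085)&(P[...,2]<.106)&(np.hypot(P[...,0]-.632,P[...,1]-.133)<.13)&(P[...,1]>.08))
    ~~~~^^^^^^^^^^^^^^^^^^^^^^^^^^^^^^^^^^^^^^^^^^^^^^^^^^^^^^^^^^^^^^^^^^^^^^^^^^^^^^^^^^^^^^^^^^^^^^^^^^^^^^
  File "look.py", line 6, in show
    n,l,st,_=cv2.connectedComponentsWithStats(k.astype(np.uint8)); i=1+st[1:,4].argmax(); k=l==i
                                                                       ~~~~~~~~~~~~~~~^^
ValueError: attempt to get argmax of an empty sequence
```

The handle is still at its seat (79.9°). Descending, gripping and starting to open.

Emit:
{"name": "apply_moves", "arguments": {"targets": [0.003, 0.003, 0.09, 0, 0.6, 0.003, 0.003, 0.09, 0, 0.6, 0.003, 0.003, 0.09, 0, 0.6, 0.003, 0.003, 0.09, 0, 0.6, 0, 0, 0, 0, 0.4]}}

```text
t: 10.32
eef_pos: [0.6179, -0.0328, 0.096]
orientation: [0.766, 0.643, -0.002, -0.003]
force: [-0.9, 0.3, -1.1]
finger_gap: 0.0403
grasp_force: 0.0
```

Emit:
{"name": "apply_moves", "arguments": {"targets": [0, 0, 0, 0, 0, 0, 0, 0, 0, 0, 0, 0, 0, 0, 0, 0, 0, 0, 0, 0, 0, 0, 0, 0, 0]}}

```text
t: 10.73
eef_pos: [0.6209, -0.034, 0.1019]
orientation: [0.766, 0.643, 0.001, 0.0]
force: [-4.9, 3.7, 6.4]
finger_gap: 0.0134
grasp_force: 41.8
```

Emit:
{"name": "apply_moves", "arguments": {"targets": [0, 0, 0, -0.15, 0, 0, 0, 0, -0.15, 0, 0, 0, 0, -0.15, 0, 0, 0, 0, -0.15, 0, 0, 0, 0, -0.15, 0]}}

```text
t: 11.15
eef_pos: [0.6196, -0.0341, 0.1018]
orientation: [0.544, 0.839, -0.0, -0.001]
force: [-9.2, 2.3, 9.1]
finger_gap: 0.013
grasp_force: 42.4
```

```bash
python3 st.py
```

```text
11.15 [ 0.6196 -0.0341  0.1018] yaw 114.04 q6 -0.598 F [-9.2  2.3  9.1] M [ 0.467  1.574 -0.085] eff6 1.748 gap 0.013 42.4
```

Emit:
{"name": "apply_moves", "arguments": {"targets": [0, 0, 0, -0.15, 0, 0, 0, 0, -0.15, 0, 0, 0, 0, -0.15, 0, 0, 0, 0, -0.15, 0, 0, 0, 0, -0.15, 0]}}

```text
t: 11.57
eef_pos: [0.6185, -0.0348, 0.1018]
orientation: [0.277, 0.961, -0.001, -0.002]
force: [-13.9, -1.0, 13.5]
finger_gap: 0.0132
grasp_force: 42.6
```

Emit:
{"name": "apply_moves", "arguments": {"targets": [0, 0, 0, -0.15, 0, 0, 0, 0, -0.15, 0, 0, 0, 0, -0.15, 0, 0, 0, 0, -0.15, 0, 0, 0, 0, -0.15, 0]}}

```text
t: 11.98
eef_pos: [0.6182, -0.0361, 0.1018]
orientation: [-0.013, 1.0, -0.001, -0.002]
force: [-15.2, -5.8, 12.1]
finger_gap: 0.0132
grasp_force: 42.7
```

```bash
python3 st.py
```

```text
11.98 [ 0.6182 -0.0361  0.1018] yaw -178.47 q6 -1.776 F [-15.2  -5.8  12.1] M [-0.78   2.432 -0.119] eff6 1.754 gap 0.0132 42.7
```

Emit:
{"name": "apply_moves", "arguments": {"targets": [0.012, 0, 0, -0.15, 0, 0, 0, 0, -0.15, 0, 0, 0, 0, -0.15, 0, 0, 0, 0, -0.15, 0, 0, 0, 0, -0.15, 0]}}

```text
t: 12.4
eef_pos: [0.6183, -0.0374, 0.1019]
orientation: [-0.303, 0.953, -0.002, 0.001]
force: [-3.6, -8.1, 4.1]
finger_gap: 0.0133
grasp_force: 41.5
```

Emit:
{"name": "apply_moves", "arguments": {"targets": [0, 0, 0, -0.15, 0, 0, 0, 0, -0.15, 0, 0, 0, 0, -0.15, 0, 0, 0, 0, -0.15, 0, 0, 0, 0, 0, 0]}}

```text
t: 12.82
eef_pos: [0.619, -0.0381, 0.1019]
orientation: [-0.517, 0.856, -0.003, 0.0]
force: [-0.2, -10.7, 3.0]
finger_gap: 0.0129
grasp_force: 41.3
```

```bash
python3 st.py
```

```text
12.82 [ 0.619  -0.0381  0.1019] yaw -117.72 q6 -2.838 F [ -0.2 -10.7   3. ] M [-1.637  0.239 -0.143] eff6 -1.594 gap 0.0129 41.3
```

Emit:
{"name": "apply_moves", "arguments": {"targets": [0, 0, 0, -0.1, 0, 0, 0, 0, -0.1, 0, 0, 0, 0, -0.07, 0, 0, 0, 0, 0, 0, 0, 0, 0, 0, 0.4]}}

```text
t: 13.23
eef_pos: [0.619, -0.0365, 0.1015]
orientation: [-0.602, 0.798, -0.002, 0.001]
force: [-0.2, -0.2, 0.3]
finger_gap: 0.0242
grasp_force: 0.0
```

Emit:
{"name": "apply_moves", "arguments": {"targets": [0, 0, 0, 0, 0.6, 0, 0, 0, 0, 0.6, 0, 0, -0.12, 0, 0.6, 0, 0, -0.15, 0, 0.6, 0, 0, -0.15, 0, 0.6]}}

```text
t: 13.65
eef_pos: [0.617, -0.0341, 0.2056]
orientation: [-0.603, 0.798, 0.001, -0.001]
force: [1.1, -0.6, 0.1]
finger_gap: 0.051
grasp_force: 0.0
```

```bash
python3 st.py; python3 look.py w6 || true; python3 - <<'E'
from h import *
for n in("scene","side"):
    p,d=imaging.read_camera(n); P=cloud(d,pose(n)); cv2.imwrite(f"pics/{n}9.png",p[:,:,::-1])
    k=(d>0)&(abs(P[...,2]-.096)<.008)&(np.hypot(P[...,0]-.632,P[...,1]-.133)<.135)&(P[...,1]>.1)
    q=P[k]; print(n,len(q),q.mean(0),q[:,:2].min(0),q[:,:2].max(0))
E
```

```text
13.65 [ 0.617  -0.0341  0.2056] yaw -105.86 q6 -3.044 F [ 1.1 -0.6  0.1] M [-0.027 -0.05  -0.027] eff6 0.0 gap 0.051 0.0
handle 2040 c [ 0.6205 -0.036 ] size [71.7 14. ] z 0.1274 heading 73.4 px 317.0 248.0
lever 304 c [0.6325 0.1283] size [14.9 20. ] z 0.0886 heading -4.7 px 355.0 403.0
scene 409 [0.64080212 0.19424871 0.09599443] [0.62613236 0.12121733] [0.65371027 0.25529403]
side 442 [0.63476227 0.20259475 0.0964618 ] [0.6195281  0.12322269] [0.64973092 0.25547484]
```

View pics/w6.png

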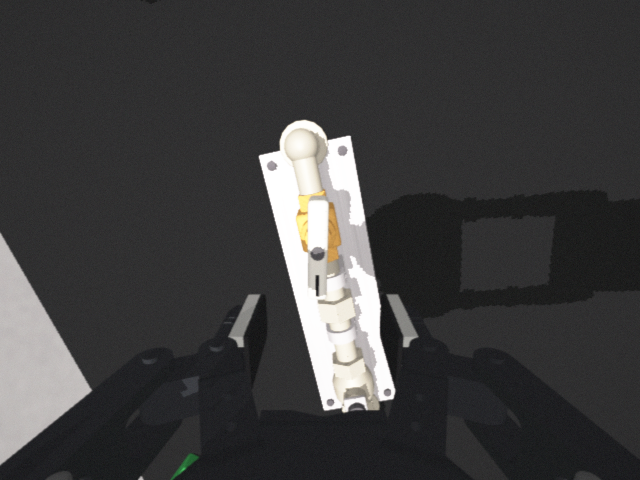

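View pics/side9.png

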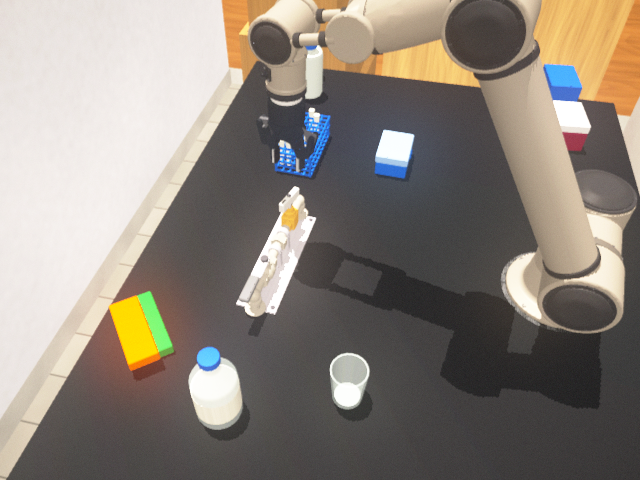

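The wrist view shows the black line at px (318,285), now pointing towards the lever: heading 73.4° against -100.1° at the seat, so 173.5° open. The side view shows the lever along the pipe at (258,275) and the other things unmoved. Handing in.

```bash
python3 -c "
from bench import close_job; print(close_job())"
```

```text
the job is handed in; nothing more can be done
None
```

I handed the job in, and no verdict came back: the needle valve was seated finger-tight (about 0.5 N m), the lever swung to its open stop, the needle then opened about 173° from its seat, and the bottle, beaker, tip box and tube rack were left untouched.

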